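Cull the faulty phone cradles, then hold the curing lamp on

ROBOT

A 6-joint arm with a two-finger parallel gripper is mounted at the origin on the work surface. World frame = base frame: x ahead of the robot, y to its left, z up, the work surface at z = 0. Lengths are in mm, angles in rad, forces in N, time in s.
With the tool pointing down it reaches from about 275 to 750 mm from the base axis. Payload 10.2 kg.
Tool frame: the origin (TCP) lies on the front face of the gripper's body, between the roots of the fingers; the fingertips stand 73 mm ahead of it and the grasp point (between the pads) lies 54 mm ahead of it; z points along the fingers, y is the line along which they close (so a half turn about z gives the same grasp; the last joint's range is limited). The gripper opens to 85 mm and grips with 20 to 120 N. Pads are 22 mm wide; open, the fingers measure 114 mm over their backs; the gripper's body (76 mm by 85 mm) begins 54 mm behind the grasp point. The pads swing forward as they close: fully open they stand 13 mm farther back than shut.
Start: joints at [-1.484, 0.313, 1.498, -0, 1.331, -0.223], TCP at [160.043, -500.018, 303.894] pointing down, gripper open.
Joint ranges: [-2.94, 2.94], [-0.97, 2.17], [0.19, 2.56], [-1.23, 4.37], [0.02, 3.11], [-2.88, 2.88]. Speed limits (rad/s): [2.39, 2.39, 3.01, 3.14, 3.14, 3.14].

INTERFACE

Orientations are given as a unit quaternion [w, x, y, z].
In Python, from rig import * gives the robot as it stands.
- The arm moves only by the tool step_arm, never from a script. Its argument "plan" is a list of rows, each an object with "offset": the shift along the tool's x, y, z in cm, a list of three; "rot": the turn, a rotation vector about the tool's x, y, z in degrees, a list of three; "gripper": the finger opening in cm, from 0 to 8.54. In form: [{"offset": [x, y, z], "rot": [wx, wy, wz], "gripper": gripper}, ...]. A call has 1 to 12 rows; each row is the pose to reach, as a shift and turn from the pose commanded when the call began, along the tool's axes at that moment; what a row does not reach only later rows make up. A row lasts 1/10 s, in which the tool goes at most 50 mm and 8.59 degrees, less where a joint would pass 70% of its speed; a pose out of reach is approached as far as the arm can. A call with a gripper value outside its range is refused whole. The fingers move at their own pace and stop on an object; "squeeze" is the grip in N (left out, the last holds). Time passes only in rows, so rows that repeat a pose let the fingers close. It gives the time, the measured TCP pose, the force, the opening and the grip force at its end, in the units of the state.
- sense(): the state, without advancing time (a new reading comes with each control period).
- capture(name): name is "scene" or "side" or "wrist"; returns a dict with "color" (420x560x3 uint8, red, green, blue), "depth" (420x560 float32, mm along the optical axis (not along the pixel's ray), 0 where there is no reading), "vertical_fov" (degrees; the focal length in pixels is half the picture's height over the tangent of half this angle, whatever the lens; pixels are square), "cx", "cy" (the principal point, pixels), "rvec" (rotation vector, rad) and "tvec" (3), from world to camera coordinates, as OpenCV has them; the wrist camera has in their place "mount" (4x4, takes a point from camera to tool coordinates, whose origin is the TCP and whose axes are the flange's). Camera axes: x right, y down, z forward; pixel columns grow to the right and rows downward; lengths in mm; the calibration is good to about 2 mm. The wrist camera is an equidistant fisheye: a pixel r from the principal point sees the ray r / f radians off the axis. A picture is of the moment at which its call begins: read the wrist's pose just before it.
- finish_job(): hands the job in; it is judged then, once.
The state is a dict: "time_s": time; "joints": joint angles; "dq": joint speeds; "tau": joint torques, N m; "eef_pos": TCP position; "ee_rot": TCP orientation; "force": force on the tool from outside, world axes, zero at the start; "wrist_torque": the same for the moment, N m; "grip_width": opening from 0.0 (shut) to 1.0 (fully open); "grip_force": force on a finger pad.
Only numpy, scipy, OpenCV 4.12 (cv2) and the standard library are available. Lean on these libraries where they do the work, as an engineer would, in place of code of your own. Each camera call takes 0.05 s, during which the arm holds its last target. There are 200 camera calls.

TASK

Two of the six blue phone cradles on the curing bed are misshapen (one has an arm snapped off, one has an arm bent outward): put both into the scrap tray and leave the four sound ones as they stand. Only then switch on the curing lamp: turn the spring-return dial clockwise by its orange post, past the first two clicks to the third (green dot) but not on to the red one, and finish while still holding it there against its spring. Do not disturb the phone, the glue bottle or the screw jar.

Things in the scene. Friction and masses are not known exactly. Their poses are not given: they have to be found in the camera images.
- curing_bed: UV curing bed, fixed: aluminium plate 270 (its x) x 250 mm (its y) with a white mat on which the six blue cradles stand, two abreast in x (about 92 mm apart) and three in y (about 78 mm apart), long sides roughly along the bed's x. Mat top 12 mm above its origin (centre of the underside, on the table). A black lamp bar with a violet strip runs along its near and its far x edge, 24 mm wide, its top 40 mm above the table.
- cradle_snapped: Faulty cradle: same blue block as the sound ones (base 60 x 24 x 18 mm, long along its x, origin at the underside's centre) but the arm at its +x end has snapped off, leaving an L; the arm at -x still stands (8 mm thick, top at 40 mm). 40 to 85 g.
- cradle_bent: Faulty cradle: same blue block as the sound ones (base 60 x 24 x 18 mm, long along its x, origin at the underside's centre, arm at -x upright to 40 mm) but the arm at its +x end is bent outward by about 45 degrees, its tip reaching 49 mm from the origin along +x. 40 to 85 g.
- cradle_good_a: A sound phone cradle, to be left where it is: blue U-shaped block, 60 long (its x) x 24 wide (its y) x 40 mm high, with an 18 mm thick base and at each end an upright arm 8 mm thick (44 mm clear between the arms). Origin: centre of its underside, z up. About 60 g, loose, standing on the curing bed.
- cradle_good_b: A sound phone cradle, to be left where it is: blue U-shaped block, 60 long (its x) x 24 wide (its y) x 40 mm high, with an 18 mm thick base and at each end an upright arm 8 mm thick (44 mm clear between the arms). Origin: centre of its underside, z up. About 60 g, loose, standing on the curing bed.
- cradle_good_c: A sound phone cradle, to be left where it is: blue U-shaped block, 60 long (its x) x 24 wide (its y) x 40 mm high, with an 18 mm thick base and at each end an upright arm 8 mm thick (44 mm clear between the arms). Origin: centre of its underside, z up. About 60 g, loose, standing on the curing bed.
- cradle_good_d: A sound phone cradle, to be left where it is: blue U-shaped block, 60 long (its x) x 24 wide (its y) x 40 mm high, with an 18 mm thick base and at each end an upright arm 8 mm thick (44 mm clear between the arms). Origin: centre of its underside, z up. About 60 g, loose, standing on the curing bed.
- scrap_tray: Open red scrap tray, fixed to the table, empty: 220 (its x) x 170 (its y) x 45 mm high, walls and floor 5 mm thick. Origin: centre of its underside, z up. It stands on one side of the curing bed, the dial unit on the other.
- dial_unit: Lamp control, fixed: grey box 150 x 150 x 60 mm, origin at the centre of its underside; the dial turns about the vertical line through this origin. On its top, 60 mm from the axis, coloured dots mark the dial's positions: white (first click), white (second), larger green (third), red (overload).
- dial_post (a point): Upright round orange finger post on the dial's rim, 16 mm in diameter, top 130 mm above the table, rising from an orange arm on the black dial disc (46 mm radius), both of whose tops are 75 mm above the table. This point is on the post's centre line, 105 mm above the table and 60 mm from the dial's axis. With the dial at rest the post stands 0.6 rad counter-clockwise (seen from above) from the unit's +x axis.
- dial (a joint): Dial angle in rad, 0 at rest, growing clockwise seen from above: the post lies at angle 0.6 minus this value from the unit's +x axis. Clicks at 0.4 (first), 0.8 (second) and 1.2 (third, green dot); red overload dot at 1.6, hard stop at 1.7. A spring always drives it back to 0 when let go, from any click: about 0.12 N m at rest, rising by 0.2 N m per rad, plus or minus 0.08 N m of click ripple (about 2 to 8 N at the post).
- phone: Bystander: black phone lying flat on the table beyond the far edge of the curing bed, 72 x 150 x 9 mm, origin at the centre of its underside. Loose.
- glue_bottle: Bystander: amber glue bottle with a red cap, 40 mm in diameter, 85 mm tall, standing beyond one far corner of the curing bed. Origin: centre of its underside. Loose.
- screw_jar: Bystander: clear jar with a steel cap, 54 mm in diameter, 65 mm tall, standing beyond the other far corner. Origin: centre of its underside. Loose.
Things that resemble listed ones, but are neither listed nor needed, are in the scene too. What is shaped like the cradle_snapped but brown is not meant. What is shaped like the cradle_good_d but purple is not meant.

How it is judged (in metres and radians):
On the way, in this order (a step that is already met when the one before it is completed fails the run):
1. both faulty cradles lie in the scrap tray, let go (x of cradle_snapped in the frame of scrap_tray between -0.105 and 0.105 m and y of cradle_snapped in the frame of scrap_tray between -0.08 and 0.08 m and z of cradle_snapped in the frame of scrap_tray between -0.005 and 0.055 m and x of cradle_bent in the frame of scrap_tray between -0.105 and 0.105 m and y of cradle_bent in the frame of scrap_tray between -0.08 and 0.08 m and z of cradle_bent in the frame of scrap_tray between -0.005 and 0.055 m and contact force between the fingers and cradle_snapped below 0.05 N and contact force between the fingers and cradle_bent below 0.05 N and linear speed of each of cradle_snapped, cradle_bent below 0.03 m/s), for 0.2 s.
2. the dial is at its third click, held by the fingers (value of joint dial between 1.07 and 1.33 rad and contact force between the fingers and dial_unit above 1.5 N), for 0.3 s.
At the end, for the whole second after the job is handed in: Both faulty cradles rest in the scrap tray, let go; the dial stands still within 0.13 rad of its third click, the fingers pressing it with over 1.5 N; the sound cradles stand upright within 25 mm of where they began, and phone, glue bottle and screw jar within 20 mm (all of step 1 and all of step 2 and velocity of joint dial between -0.1 and 0.1 rad/s and distance of each of cradle_good_a, cradle_good_b, cradle_good_c, cradle_good_d from where it was at the start of the episode below 0.025 m and angle between each of cradle_good_a, cradle_good_b, cradle_good_c, cradle_good_d, phone, glue_bottle, screw_jar's own z axis and vertical below 0.2 rad and distance of each of phone, glue_bottle, screw_jar from where it was at the start of the episode below 0.02 m); the arm keeps its last pose, push and grip.
It fails at once if the dial is turned (beyond 0.3 rad) while a faulty cradle is still outside the scrap tray (value of joint dial above 0.3 rad and not (x of cradle_snapped in the frame of scrap_tray between -0.105 and 0.105 m and y of cradle_snapped in the frame of scrap_tray between -0.08 and 0.08 m and z of cradle_snapped in the frame of scrap_tray between -0.005 and 0.055 m and x of cradle_bent in the frame of scrap_tray between -0.105 and 0.105 m and y of cradle_bent in the frame of scrap_tray between -0.08 and 0.08 m and z of cradle_bent in the frame of scrap_tray between -0.005 and 0.055 m)).
It fails at once if the dial is pushed on towards the red overload mark (beyond 1.45 rad) (value of joint dial above 1.45 rad).
It fails at once if a sound cradle is moved more than 25 mm or tipped (not (distance of each of cradle_good_a, cradle_good_b, cradle_good_c, cradle_good_d from where it was at the start of the episode below 0.025 m and angle between each of cradle_good_a, cradle_good_b, cradle_good_c, cradle_good_d's own z axis and vertical below 0.2 rad)).
It fails at once if a bystander is moved more than 20 mm or tipped (not (distance of each of phone, glue_bottle, screw_jar from where it was at the start of the episode below 0.02 m and angle between each of phone, glue_bottle, screw_jar's own z axis and vertical below 0.2 rad)).
It also fails if it takes over 67 s, if anything falls off the work surface, if the arm or the gripper's body presses on something with over 40 N, if the wrist force passes 120 N, or if a joint passes its speed limit or range.

## Working session

There is one attempt and no reset: what is moved stays moved. The work goes in short steps, Python scripts to look and compute and a tool call to move; the robot and the scene stay as the last step left them, time stands still between calls to the robot, and variables do not carry over. Pictures are saved under pics/ and viewed, at most 10 in all, crops included, and the job is handed in when it is done.

Besides the shell and the picture viewer there is one more tool, called after "Call:" by a JSON object that holds its "name" and its "arguments". step_arm: Moves the arm, as the interface text tells. Its arguments: {"type":"object","properties":{"plan":{"type":"array"},"squeeze":{"type":"number"}},"required":["plan"]}

```bash
mkdir -p pics; ls; cat > h.py <<'E'
from rig import *
import numpy as np, cv2, pickle
from scipy.spatial.transform import Rotation as R
def cam(n):
    s=sense(); c=capture(n); c['s']=s; c['name']=n; return c
def save(c,f): cv2.imwrite(f,c['color'][:,:,::-1])
def ext(c):
    "camera->world rotation, camera centre"
    if 'mount' in c and c['mount'] is not None:
        q=c['s']['ee_rot']; T=np.eye(4); T[:3,:3]=R.from_quat([q[1],q[2],q[3],q[0]]).as_matrix(); T[:3,3]=c['s']['eef_pos']
        M=T@np.array(c['mount']); return M[:3,:3],M[:3,3]
    Rm=cv2.Rodrigues(np.array(c['rvec'],float))[0]; return Rm.T,-Rm.T@np.array(c['tvec'],float).ravel()
def rays(c,uv):
    uv=np.atleast_2d(np.array(uv,float)); f=210/np.tan(np.radians(c['vertical_fov'])/2)
    d=(uv-[c['cx'],c['cy']])/f
    if c['name']=='wrist':
        r=np.linalg.norm(d,axis=1,keepdims=True)+1e-12
        v=np.hstack([d/r*np.sin(r),np.cos(r)])
    else: v=np.hstack([d,np.ones((len(d),1))])
    return v
def plane(c,uv,z):
    Rm,o=ext(c); v=rays(c,uv)@Rm.T; return o+v*((z-o[2])/v[:,2])[:,None]
def cloud(c):
    "world points for all pixels HxWx3"
    yy,xx=np.mgrid[0:420,0:560]; v=rays(c,np.c_[xx.ravel(),yy.ravel()]); d=c['depth'].ravel()
    p=v/v[:,2:]*d[:,None]; Rm,o=ext(c); w=(p@Rm.T+o); w[d<=0]=np.nan; return w.reshape(420,560,3)
E
python3 - <<'E'
from h import *
for n in ('scene','side'):
    c=cam(n); save(c,f'pics/{n}0.png'); pickle.dump(c,open(n+'.pkl','wb')); print(n,ext(c)[1],c['vertical_fov'])
print(sense())
E
```

```text
pics
scene [1307.6535068   233.03744068  996.32109467] 44.04601798506454
side [325.30241354 650.38407072 719.72493948] 51.72485778962682
{'time_s': 0.1, 'joints': array([-1.48441122e+00,  3.13364126e-01,  1.49835696e+00, -8.13582156e-06,
        1.33102087e+00, -2.23368072e-01]), 'dq': array([-7.13023290e-04,  2.08919620e-04,  4.74973030e-04,  1.14413645e-03,
       -2.83275728e-05, -4.14549090e-04]), 'tau': array([ 1.44277241e-03, -4.12903833e+01, -2.60145950e+01, -2.39129395e-04,
        2.99731793e-03,  1.66956045e-05]), 'eef_pos': array([ 160.02178297, -499.85709519,  303.40913395]), 'ee_rot': array([-5.73574240e-04,  9.88030263e-01,  1.54259100e-01,  3.53862313e-05]), 'force': array([ 0.41087045,  0.14192896, -0.16448831]), 'wrist_torque': array([-0.02673129, -0.00817803, -0.01525596]), 'grip_force': 0.0, 'grip_width': 0.9989692724371655}
```

View pics/scene0.png

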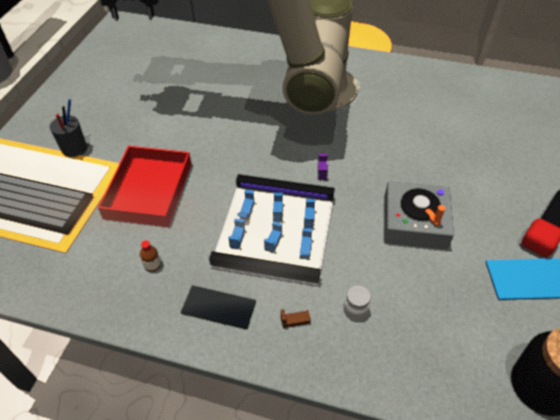

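View pics/side0.png

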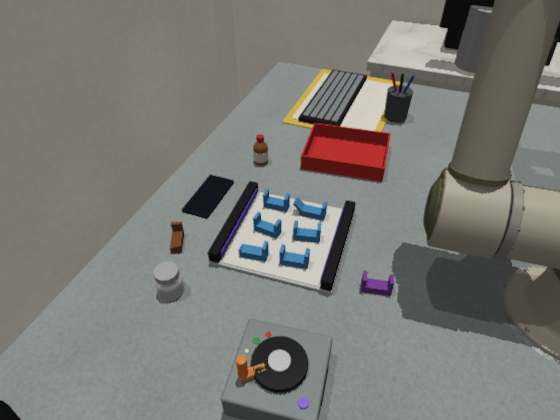

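The scene view shows six blue cradles at about (245,207), (278,207), (309,213), (236,233), (273,238) and (306,243). The red tray is at (147,185) and the dial at (422,210) with its orange post at (438,213). The lookalikes are the purple cradle at (323,167) and the brown one at (295,318). In the side view, (312,209) looks bent and (253,250) looks snapped. A close crop will check that.

```bash
python3 - <<'E'
from h import *
ims=[]
for n,(u0,v0,u1,v1) in (('scene',(210,170,340,280)),('side',(205,170,365,300))):
    c=pickle.load(open(n+'.pkl','rb')); P=cloud(c)
    hsv=cv2.cvtColor(c['color'],cv2.COLOR_RGB2HSV)
    m=cv2.inRange(hsv,(98,110,50),(118,255,255)); 
    k,l,st,ce=cv2.connectedComponentsWithStats(m)
    for i in range(1,k):
        if st[i,4]>60 and u0<ce[i][0]<u1 and v0<ce[i][1]<v1:
            p=P[l==i]; p=p[np.isfinite(p[:,0])]; 
            print(n,ce[i].round(),st[i,4],'zmax',np.percentile(p[:,2],98).round(),'mean',p.mean(0).round(), 'rng',np.percentile(p,2,axis=0).round(),np.percentile(p,98,axis=0).round())
    ims.append(cv2.resize(c['color'][v0:v1,u0:u1],(400,400*(v1-v0)//(u1-u0)),interpolation=cv2.INTER_CUBIC))
    for nm,lo,hi,lo2,hi2 in (('red',(0,170,80),(4,255,255),(174,170,80),(180,255,255)),('orange',(5,170,120),(15,255,255),(5,170,120),(15,255,255)),('green',(40,120,60),(85,255,255),)*1+((40,120,60),(85,255,255))):
        mm=cv2.inRange(hsv,lo,hi)|cv2.inRange(hsv,lo2,hi2)
        k,l,st,ce=cv2.connectedComponentsWithStats(mm)
        for i in range(1,k):
            if st[i,4]>8:
                p=P[l==i]; p=p[np.isfinite(p[:,0])]
                print(n,nm,ce[i].round(),st[i,4],np.percentile(p,2,axis=0).round(),np.percentile(p,98,axis=0).round())
h=max(i.shape[0] for i in ims)
ims=[cv2.copyMakeBorder(i,0,h-i.shape[0],0,0,0) for i in ims]
cv2.imwrite('pics/crop0.png',np.hstack(ims)[:,:,::-1])
E
```

```text
scene [247. 203.] 223 zmax 51.0 mean [539. -65.  33.] rng [476. -80.   9.] [586. -54.  51.]
scene [278. 202.] 167 zmax 52.0 mean [518.   8.  35.] rng [469.  -9.  16.] [560.  24.  52.]
scene [309. 215.] 249 zmax 52.0 mean [537.  91.  36.] rng [465.  77.  10.] [596. 105.  52.]
scene [236. 237.] 204 zmax 52.0 mean [642. -57.  32.] rng [611. -69.  19.] [664. -47.  52.]
scene [273. 238.] 179 zmax 51.0 mean [624.  26.  33.] rng [597.  15.  21.] [650.  36.  51.]
scene [306. 245.] 177 zmax 35.0 mean [620. 103.  29.] rng [595.  91.  25.] [647. 114.  35.]
scene red [148. 181.] 3956 [ 426. -421.   -1.] [ 642. -249.   43.]
scene red [180. 189.] 11 [ 513. -253.    6.] [ 535. -249.   17.]
scene red [542. 236.] 923 [416. 584.  24.] [495. 650.  57.]
scene red [145. 245.] 58 [ 740. -234.   72.] [ 758. -219.   86.]
scene orange [110. 182.] 72 [ 513. -420.   38.] [ 634. -405.   46.]
scene orange [441. 208.] 35 [460. 371.  76.] [514. 384. 121.]
scene orange [432. 216.] 101 [478. 352.  69.] [514. 380.  95.]
scene orange [283. 316.] 10 [806.  98.  37.] [817. 105.  41.]
scene orange [297. 317.] 134 [785. 1
[... 306 characters left out ...]
307. 234.] 346 zmax 55.0 mean [527.  15.  32.] rng [499.  -1.  15.] [554.  27.  55.]
side [254. 252.] 368 zmax 53.0 mean [612. 105.  30.] rng [587.  91.  15.] [643. 115.  53.]
side [294. 258.] 415 zmax 54.0 mean [528.  94.  32.] rng [498.  79.  15.] [554. 104.  54.]
side red [393.  80.] 23 [ 465. -592.   99.] [ 480. -574.  152.]
side red [346. 151.] 3849 [ 428. -426.    4.] [ 645. -240.   47.]
side red [260. 138.] 38 [ 739. -231.   72.] [ 752. -218.   88.]
side red [268. 334.] 14 [495. 288.  60.] [502. 295.  64.]
side orange [241. 360.] 56 [498. 373. 118.] [510. 385. 123.]
side orange [250. 372.] 61 [489. 363.  71.] [500. 379.  88.]
side green [256. 340.] 28 [510. 305.  60.] [518. 315.  64.]
```

View pics/crop0.png

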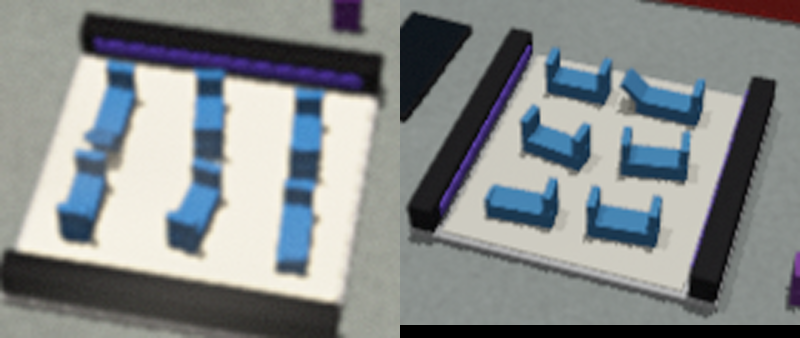

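The crop confirms the choice: the bent cradle is at scene (247,203), about world (540,-62), and the snapped one at scene (306,245), about (617,105). Both intact arms are on the near (-x) side. Next I'll look from above with the wrist camera.

Call:
{"name": "step_arm", "arguments": {"plan": [{"offset": [27,-18,-10],"rot": [0,0,8.5],"gripper": 8.5},{"offset": [27,-18,-10],"rot": [0,0,17.7],"gripper": 8.5},{"offset": [27,-18,-10],"rot": [0,0,17.7],"gripper": 8.5},{"offset": [54,-36.7,-10],"rot": [0,0,17.7],"gripper": 8.5},{"offset": [54,-36.7,-10],"rot": [0,0,17.7],"gripper": 8.5},{"offset": [54,-36.7,-10],"rot": [0,0,17.7],"gripper": 8.5},{"offset": [54,-36.7,-10],"rot": [0,0,17.7],"gripper": 8.5},{"offset": [54,-36.7,-10],"rot": [0,0,17.7],"gripper": 8.5},{"offset": [54,-36.7,-10],"rot": [0,0,17.7],"gripper": 8.5},{"offset": [54,-36.7,-10],"rot": [0,0,17.7],"gripper": 8.5},{"offset": [54,-36.7,-10],"rot": [0,0,17.7],"gripper": 8.5},{"offset": [54,-36.7,-10],"rot": [0,0,17.7],"gripper": 8.5}]}}

```text
time_s: 1.3
eef_pos: [524.2, -34.1, 396.9]
ee_rot: [-0.0, 1.0, 0.001, -0.0]
force: [-0.3, -1.2, 0.6]
grip_width: 0.996
grip_force: 0.0
```

Call:
{"name": "step_arm", "arguments": {"plan": [{"offset": [2,-5,-1],"rot": [0,0,0],"gripper": 5},{"offset": [2,-5,-1],"rot": [0,0,0],"gripper": 5},{"offset": [2,-5,-1],"rot": [0,0,0],"gripper": 5},{"offset": [2,-5,-1],"rot": [0,0,0],"gripper": 5}]}}

```text
time_s: 1.7
eef_pos: [543.0, 13.1, 406.5]
ee_rot: [0.0, 1.0, 0.0, -0.0]
force: [-1.0, -0.7, 0.6]
grip_width: 0.588
grip_force: 0.0
```

```bash
python3 - <<'E'
from h import *
c=cam('wrist'); save(c,'pics/w0.png'); pickle.dump(c,open('w0.pkl','wb')); print(c['s']['eef_pos'],ext(c)[1],ext(c)[0].round(2),c['vertical_fov'],c['s']['grip_width'])
E
```

```text
[542.99591133  13.11067426 406.45384492] [610.57081544  13.5122852  476.08216145] [[-0.   -0.96 -0.27]
 [-1.    0.    0.  ]
 [ 0.    0.27 -0.96]] 65.70646984690485 0.5877640586806594
```

View pics/w0.png

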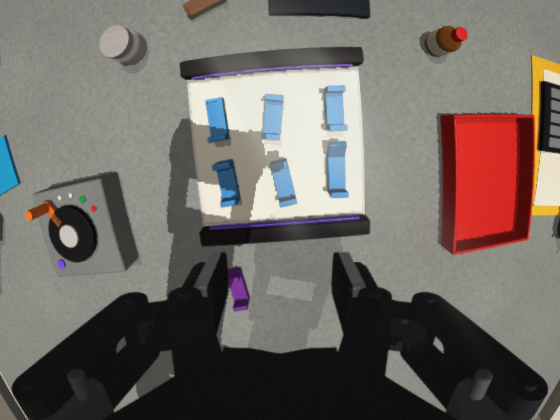

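The wrist view shows the bent cradle at (337,168) and the snapped one at (217,120). The dial is at (70,233) with its post at (38,212), and the tray is at (488,180). I'll measure these with wrist depth, checked against the two fixed views.

```bash
cat > meas.py <<'E'
from h import *
def blobs(c,area=100):
    P=cloud(c); hsv=cv2.cvtColor(c['color'],cv2.COLOR_RGB2HSV)
    m=cv2.inRange(hsv,(98,90,40),(120,255,255))
    k,l,st,ce=cv2.connectedComponentsWithStats(m)
    for i in range(1,k):
        if st[i,4]<area: continue
        p=P[l==i]; p=p[np.isfinite(p[:,0])]
        top=p[(p[:,2]>25)&(p[:,2]<35)]
        if len(top)<30: continue
        r=cv2.minAreaRect(top[:,:2].astype(np.float32)); b=cv2.boxPoints(r)
        e=b[1]-b[0]; e2=b[2]-b[1]; e=e if np.linalg.norm(e)>np.linalg.norm(e2) else e2
        a=np.degrees(np.arctan2(e[1],e[0])); a=(a+90)%180-90
        hi=p[p[:,2]>42]
        # height check: fixed base-top via plane ray of the same pixels
        print(ce[i].round(),st[i,4],'base c',np.round(r[0],1),'size',np.round(sorted(r[1]),1),'yaw',a.round(1),'ztop med',np.median(top[:,2]).round(1),'xr',np.percentile(p[:,0],[2,98]).round(), 'arm',hi.mean(0).round() if len(hi) else None)
E
python3 - <<'E'
from meas import *
c=pickle.load(open('w0.pkl','rb')); blobs(c)
P=cloud(c); hsv=cv2.cvtColor(c['color'],cv2.COLOR_RGB2HSV)
def comp(nm,lo,hi,a=8,box=(0,560,0,420)):
    m=cv2.inRange(hsv,lo,hi); k,l,st,ce=cv2.connectedComponentsWithStats(m)
    for i in range(1,k):
        if st[i,4]>a and box[0]<ce[i][0]<box[1] and box[2]<ce[i][1]<box[3]:
            p=P[l==i]; p=p[np.isfinite(p[:,0])]; print(nm,ce[i].round(1),st[i,4],np.percentile(p,2,axis=0).round(),np.median(p,axis=0).round(),np.percentile(p,98,axis=0).round())
comp('or',(5,170,100),(16,255,255),box=(0,200,150,300)); comp('gr',(40,100,40),(85,255,255)); comp('red',(0,150,80),(4,255,255)); comp('violet dot',(120,100,60),(140,255,255),box=(0,150,150,300)); 
# disc centre: white hub; dark disc
d=P[150:300,20:140].reshape(-1,3); cc=c['color'][150:300,20:140].reshape(-1,3)
w=cc.min(1)>150; print('hub',np.nanmedian(d[w],axis=0), w.sum())
t=P[(P[...,2]>52)&(P[...,2]<64)&(P[...,1]>200)&(P[...,1]<480)&(P[...,0]<650)&(P[...,0]>300)]
print('box',cv2.minAreaRect(t[:,:2].astype(np.float32)))
t=P[(P[...,2]>66)&(P[...,2]<82)&(P[...,1]>200)&(P[...,1]<480)&(P[...,0]<650)&(P[...,0]>300)]
print('disc',cv2.minEnclosingCircle(t[:,:2].astype(np.float32)),np.median(t,axis=0))
t=P[(P[...,2]>38)&(P[...,2]<50)&(P[...,1]<-200)&(P[...,1]>-480)&(P[...,0]<700)&(P[...,0]>380)]
print('tray',cv2.minAreaRect(t[:,:2].astype(np.float32)))
E
```

```text
[335. 112.] 520 base c [628.  -61.2] size [22.  40.5] yaw 3.8 ztop med 29.6 xr [602. 646.] arm [605. -63.  52.]
[217. 120.] 755 base c [615.8  99.9] size [24.2 58.2] yaw 7.8 ztop med 29.7 xr [588. 643.] arm [590.  96.  51.]
[272. 118.] 436 base c [614.8  23.2] size [21.  38.9] yaw -4.7 ztop med 29.7 xr [596. 633.] arm None
[336. 173.] 506 base c [540.1 -65.7] size [22.7 45.8] yaw 5.1 ztop med 29.7 xr [518. 562.] arm None
[227. 183.] 802 base c [528.3  87.4] size [23.6 58.4] yaw 8.6 ztop med 29.8 xr [499. 558.] arm [528.  86.  51.]
[283. 182.] 446 base c [525.5   8.6] size [22.2 39.6] yaw 14.1 ztop med 29.6 xr [506. 553.] arm [554.   6.  52.]
or [ 42.8 212.4] 355 [477. 355.  70.] [503. 370.  85.] [511. 381. 120.]
gr [ 82.2 198.8] 35 [507. 304.  59.] [512. 310.  61.] [517. 315.  62.]
red [460.6  33.2] 130 [ 736. -236.   81.] [ 745. -227.   84.] [ 754. -219.   86.]
red [441.6 119. ] 13 [ 618. -241.    3.] [ 626. -238.    5.] [ 632. -237.    8.]
red [485.2 181.4] 9462 [ 424. -420.    3.] [ 528. -335.    5.] [ 640. -247.   45.]
red [442.2 132.2] 12 [ 598. -242.    3.] [ 606. -241.    4.] [ 611. -240.    9.]
red [442.8 142.2] 12 [ 582. -244.    0.] [ 590. -244.    4.] [ 594. -241.    9.]
red [ 93.1 208.2] 23 [494. 288.  59.] [498. 291.  61.] [501. 295.  62.]
violet dot [ 60.8 263.7] 55 [395. 372.  61.] [403. 378.  64.] [410. 387.  66.]
hub [460.1227679  336.14202074  78.73717957] 305
box ((459.2719421386719, 336.3300476074219), (150.1273193359375, 151.819580078125), 7.937121868133545)
disc ((458.7467956542969, 350.77960205078125), 60.61360168457031) [463.95559835 332.29890169  74.82518502]
tray ((534.4165649414062, -334.7222595214844), (220.4204559326172, 172.45448303222656), 7.031528472900391)
```

```bash
python3 - <<'E'
from h import *
c=cam('wrist'); s=sense(); print(s['eef_pos'],s['ee_rot'],s['joints'].round(2))
blobs=__import__('meas').blobs; blobs(c)
E
```

```text
[542.96417846  12.68164286 406.73277573] [ 4.96818347e-05  9.99999853e-01 -4.91770836e-04 -2.24922223e-04] [-0.19  0.31  1.24 -0.    1.59  1.38]
[334. 112.] 518 base c [627.9 -61.2] size [22.  40.7] yaw 4.5 ztop med 29.7 xr [602. 646.] arm [605. -63.  52.]
[216. 120.] 757 base c [616.   99.7] size [24.3 57.9] yaw 8.1 ztop med 29.7 xr [588. 644.] arm [590.  96.  51.]
[272. 118.] 437 base c [614.9  23.2] size [20.9 38.9] yaw -4.5 ztop med 29.7 xr [596. 633.] arm None
[336. 173.] 520 base c [539.8 -65.9] size [23.7 45.8] yaw 3.4 ztop med 29.7 xr [518. 562.] arm None
[227. 183.] 803 base c [528.2  87.7] size [24.4 58.4] yaw 8.6 ztop med 29.8 xr [500. 558.] arm [529.  86.  51.]
[283. 182.] 447 base c [525.3   8.6] size [22.2 39.9] yaw 14.1 ztop med 29.7 xr [507. 553.] arm [554.   6.  51.]
```

Call:
{"name": "step_arm", "arguments": {"plan": [{"offset": [-1.5,7.9,10],"rot": [0,0,-4],"gripper": 5},{"offset": [-1.5,7.9,18.7],"rot": [0,0,-4],"gripper": 5},{"offset": [-1.5,7.9,18.7],"rot": [0,0,-4],"gripper": 5},{"offset": [-1.5,7.9,18.7],"rot": [0,0,-4],"gripper": 5},{"offset": [-1.5,7.9,18.7],"rot": [0,0,-4],"gripper": 5},{"offset": [-1.5,7.9,18.7],"rot": [0,0,-4],"gripper": 5},{"offset": [-1.5,7.9,18.7],"rot": [0,0,-4],"gripper": 5}]}}

```text
time_s: 2.5
eef_pos: [529.3, -65.2, 222.5]
ee_rot: [0.001, 0.999, 0.035, 0.002]
force: [0.8, 0.0, 0.3]
grip_width: 0.583
grip_force: 0.0
```

```bash
python3 - <<'E'
from meas import *
c=cam('wrist'); s=sense(); print(s['eef_pos'],s['ee_rot'],s['grip_width'])
save(c,'pics/w1.png'); blobs(c)
E
```

```text
[529.32566666 -64.98013817 222.52756744] [7.62355470e-04 9.99366827e-01 3.55094171e-02 2.10858762e-03] 0.5818125987102934
[181.  94.] 2464 base c [616.5  22.3] size [24.9 56.8] yaw -4.5 ztop med 29.6 xr [588. 645.] arm [618.  21.  51.]
[284.  86.] 1742 base c [630.7 -61.6] size [22.3 42.4] yaw 4.1 ztop med 29.7 xr [602. 651.] arm [604. -64.  52.]
[103. 100.] 2007 base c [615.7  99.5] size [24.7 59.9] yaw 8.5 ztop med 29.6 xr [587. 644.] arm [590.  94.  51.]
[283. 204.] 1320 base c [543.  -66.5] size [22.3 52. ] yaw 3.5 ztop med 29.7 xr [511. 573.] arm [515. -67.  51.]
[114. 196.] 2169 base c [528.1  86.9] size [24.9 59.2] yaw 9.3 ztop med 29.7 xr [501. 557.] arm [528.  85.  50.]
[194. 202.] 2405 base c [528.3   8.6] size [24.1 58.9] yaw 14.1 ztop med 29.7 xr [501. 558.] arm [529.   8.  50.]
```

View pics/w1.png

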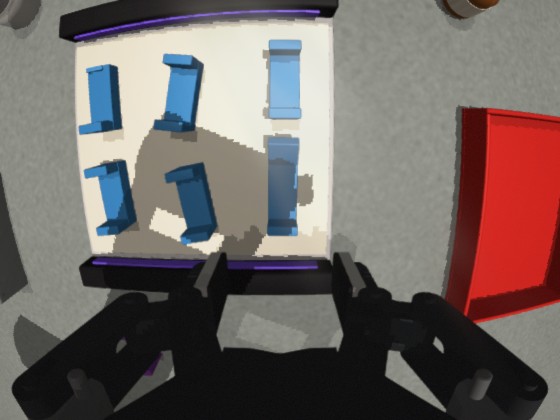

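Call:
{"name": "step_arm", "arguments": {"plan": [{"offset": [0,0.1,5],"rot": [0,0,0],"gripper": 5},{"offset": [0,0.1,9],"rot": [0,0,0],"gripper": 5},{"offset": [0,0.1,12],"rot": [0,0,0],"gripper": 5},{"offset": [0,0.1,13.2],"rot": [0,0,0],"gripper": 5},{"offset": [0,0.1,13.2],"rot": [0,0,0],"gripper": 5},{"offset": [0,0.1,13.2],"rot": [0,0,0],"gripper": 1.8},{"offset": [0,0.1,13.2],"rot": [0,0,0],"gripper": 1.8},{"offset": [0,0.1,13.2],"rot": [0,0,0],"gripper": 1.8},{"offset": [0,0.1,13.2],"rot": [0,0,0],"gripper": 1.8},{"offset": [0,0.1,13.2],"rot": [0,0,0],"gripper": 1.8},{"offset": [0,0.1,13.2],"rot": [0,0,0],"gripper": 1.8}], "squeeze": 40}}

```text
time_s: 3.65
eef_pos: [529.5, -66.4, 90.1]
ee_rot: [0.001, 0.999, 0.035, 0.002]
force: [-0.6, 0.1, 5.4]
grip_width: 0.263
grip_force: 40.3
```

Call:
{"name": "step_arm", "arguments": {"plan": [{"offset": [0,0.1,-2],"rot": [0,0,0],"gripper": 1.8},{"offset": [0,0.1,-5],"rot": [0,0,0],"gripper": 1.8},{"offset": [0,0.1,-8],"rot": [0,0,0],"gripper": 1.8},{"offset": [0.2,3,-9],"rot": [0,0,0],"gripper": 1.8},{"offset": [0.5,7,-9],"rot": [0,0,0],"gripper": 1.8},{"offset": [0.8,11,-9],"rot": [0,0,0],"gripper": 1.8},{"offset": [1,15,-9],"rot": [0,0,0],"gripper": 1.8},{"offset": [1.3,19,-9],"rot": [0,0,0],"gripper": 1.8},{"offset": [1.5,23,-9],"rot": [0,0,0],"gripper": 1.8},{"offset": [1.5,26,-9],"rot": [0,0,0],"gripper": 1.8},{"offset": [1.5,26.6,-9],"rot": [0,0,0],"gripper": 1.8},{"offset": [1.5,26.6,-9],"rot": [0,0,0],"gripper": 1.8}]}}

```text
time_s: 4.85
eef_pos: [562.1, -330.8, 178.5]
ee_rot: [0.0, 0.999, 0.035, 0.0]
force: [0.7, 1.7, -0.7]
grip_width: 0.266
grip_force: 39.8
```

```bash
python3 - <<'E'
from meas import *
s=sense(); print(s['eef_pos'],s['grip_width'],s['grip_force'],s['force'])
c=cam('scene'); d=cam('side'); save(d,'pics/s2.png'); blobs(c,60)
E
```

```text
[ 562.06897878 -330.84158173  178.54999645] 0.2664085096902324 39.75399381481111 [ 0.73068086  1.71560509 -0.74056922]
[278. 202.] 175 base c [519.1   8.6] size [19.6 30.9] yaw 16.0 ztop med 28.3 xr [470. 559.] arm [528.  10.  49.]
[307. 228.] 475 base c [576.5  95.9] size [ 21.2 145.7] yaw 8.5 ztop med 28.4 xr [483. 646.] arm [552.  93.  48.]
[236. 237.] 213 base c [637.1 -58.8] size [21.4 55. ] yaw 5.6 ztop med 28.3 xr [611. 664.] arm [660. -57.  48.]
[273. 239.] 208 base c [624.   24.2] size [22.2 56.8] yaw -5.7 ztop med 28.2 xr [597. 652.] arm [647.  23.  48.]
```

View pics/s2.png

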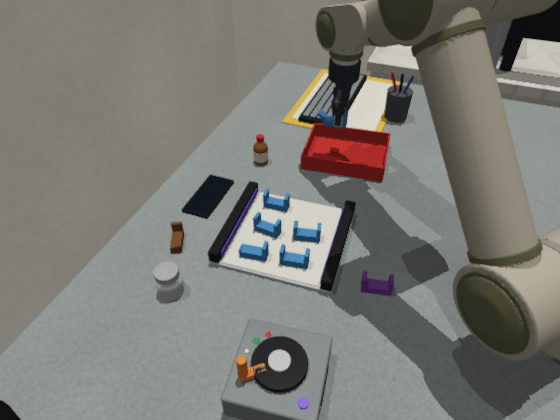

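The side view shows the bent cradle held over the tray at (332,117), with the other five undisturbed. Now I'll lower and release it.

Call:
{"name": "step_arm", "arguments": {"plan": [{"offset": [0,0,4],"rot": [0,0,0],"gripper": 1.8},{"offset": [0,0,7.5],"rot": [0,0,0],"gripper": 1.8},{"offset": [0,0,9],"rot": [0,0,0],"gripper": 1.8},{"offset": [0,0,9.4],"rot": [0,0,0],"gripper": 1.8},{"offset": [0,0,9.4],"rot": [0,0,0],"gripper": 1.8},{"offset": [0,0,9.4],"rot": [0,0,0],"gripper": 5},{"offset": [0,0,9.4],"rot": [0,0,0],"gripper": 5},{"offset": [0,0,9.4],"rot": [0,0,0],"gripper": 5},{"offset": [0,0,9.4],"rot": [0,0,0],"gripper": 5},{"offset": [0,0,5],"rot": [0,0,0],"gripper": 5},{"offset": [0,0,0],"rot": [0,0,0],"gripper": 5},{"offset": [0,0,0],"rot": [0,0,0],"gripper": 5}]}}

```text
time_s: 6.15
eef_pos: [564.0, -331.8, 185.5]
ee_rot: [0.004, 0.999, 0.035, 0.005]
force: [1.0, 0.2, -0.3]
grip_width: 0.583
grip_force: 0.0
```

Call:
{"name": "step_arm", "arguments": {"plan": [{"offset": [0.8,-4.5,-1],"rot": [0,0,-1],"gripper": 5},{"offset": [1.6,-9.4,-1],"rot": [0,0,-4.4],"gripper": 5},{"offset": [2.4,-14.3,-1],"rot": [0,0,-4.4],"gripper": 5},{"offset": [3.2,-19.2,-1],"rot": [0,0,-4.4],"gripper": 5},{"offset": [4,-24,-1],"rot": [0,0,-4.4],"gripper": 5},{"offset": [4.8,-29,-1],"rot": [0,0,-4.4],"gripper": 5},{"offset": [5.6,-34,-1],"rot": [0,0,-4.4],"gripper": 5},{"offset": [6.4,-38.5,-1],"rot": [0,0,-4.4],"gripper": 5},{"offset": [7.1,-42.4,-1],"rot": [0,0,-4.4],"gripper": 5},{"offset": [7.1,-42.4,-1],"rot": [0,0,-4.4],"gripper": 5},{"offset": [7.1,-42.4,-1],"rot": [0,0,-4.4],"gripper": 5},{"offset": [7.1,-42.4,-1],"rot": [0,0,-4.4],"gripper": 5}]}}

```text
time_s: 7.35
eef_pos: [603.1, 96.6, 187.8]
ee_rot: [0.0, 0.997, 0.073, -0.0]
force: [-0.6, -0.5, 0.4]
grip_width: 0.58
grip_force: 0.0
```

```bash
python3 - <<'E'
from meas import *
c=cam('wrist'); s=sense(); print(s['eef_pos'],s['ee_rot'],s['grip_width'])
blobs(c)
blobs(cam('side'))
E
```

```text
[603.12014874  96.41989737 187.83570778] [ 6.89865020e-05  9.97336613e-01  7.29360834e-02 -5.89131076e-05] 0.5819859194501589
[274. 218.] 1639 base c [615.3 100.7] size [22.2 44.3] yaw 7.8 ztop med 29.7 xr [587. 630.] arm [591.  98.  50.]
[474. 206.] 2164 base c [633.7 -60.5] size [25.1 52.4] yaw 3.4 ztop med 29.7 xr [603. 660.] arm [634. -59.  51.]
[375. 225.] 2115 base c [612.2  24.3] size [24. 45.] yaw -4.1 ztop med 29.8 xr [589. 632.] arm [593.  27.  50.]
[277. 306.] 2442 base c [530.7  88.6] size [22.8 54.1] yaw 9.3 ztop med 29.8 xr [500. 558.] arm [532.  88.  50.]
[378. 281.] 108 base c [558.3   8.6] size [1.9 5.9] yaw -78.9 ztop med 29.3 xr [557. 619.] arm [616.  61. 149.]
[331. 149.] 246 base c [ 580.  -324.8] size [24.8 71. ] yaw 2.0 ztop med 28.6 xr [545. 615.] arm [ 554. -327.   46.]
[278. 203.] 278 base c [629.7 -58.9] size [24.4 55.9] yaw -1.9 ztop med 30.7 xr [602. 655.] arm [608. -55.  56.]
[270. 228.] 298 base c [615.2  25.5] size [21.9 53.3] yaw -6.5 ztop med 30.8 xr [589. 641.] arm [596.  36.  58.]
[306. 234.] 359 base c [528.3   9.9] size [24.3 55.2] yaw 15.1 ztop med 30.8 xr [499. 555.] arm [528.  13.  51.]
[254. 252.] 376 base c [616.1 101.9] size [22.6 58.2] yaw 6.7 ztop med 30.8 xr [587. 643.] arm [590. 101.  51.]
[294. 259.] 425 base c [527.5  89.5] size [23.1 57. ] yaw 10.1 ztop med 30.9 xr [499. 554.] arm [526.  91.  50.]
```

The bent cradle stands in the tray at about (578,-325). Now I'll descend on the snapped one.

Call:
{"name": "step_arm", "arguments": {"plan": [{"offset": [0,-0.2,4],"rot": [0,0,0],"gripper": 5},{"offset": [0,-0.2,7.5],"rot": [0,0,0],"gripper": 5},{"offset": [0,-0.2,9.4],"rot": [0,0,0],"gripper": 5},{"offset": [0,-0.2,9.7],"rot": [0,0,0],"gripper": 5},{"offset": [0,-0.2,9.7],"rot": [0,0,0],"gripper": 5},{"offset": [0,-0.2,9.7],"rot": [0,0,0],"gripper": 1.8},{"offset": [0,-0.2,9.7],"rot": [0,0,0],"gripper": 1.8},{"offset": [0,-0.2,9.7],"rot": [0,0,0],"gripper": 1.8},{"offset": [0,-0.2,9.7],"rot": [0,0,0],"gripper": 1.8},{"offset": [0,-0.2,9.7],"rot": [0,0,0],"gripper": 1.8},{"offset": [0,-0.2,9.7],"rot": [0,0,0],"gripper": 1.8}]}}

```text
time_s: 8.55
eef_pos: [603.5, 99.4, 92.5]
ee_rot: [0.0, 0.997, 0.074, 0.001]
force: [-0.8, -1.6, 6.3]
grip_width: 0.27
grip_force: 39.8
```

Call:
{"name": "step_arm", "arguments": {"plan": [{"offset": [0,-0.2,-2],"rot": [0,0,0],"gripper": 1.8},{"offset": [0,-0.2,-5],"rot": [0,0,0],"gripper": 1.8},{"offset": [0,-0.2,-8.5],"rot": [0,0,0],"gripper": 1.8},{"offset": [-1.5,3,-9],"rot": [0,0,0],"gripper": 1.8},{"offset": [-3.4,7,-9],"rot": [0,0,0],"gripper": 1.8},{"offset": [-5.3,11,-9],"rot": [0,0,0],"gripper": 1.8},{"offset": [-7.2,15,-9],"rot": [0,0,0],"gripper": 1.8},{"offset": [-9.1,19,-9],"rot": [0,0,0],"gripper": 1.8},{"offset": [-11,23,-9],"rot": [0,0,0],"gripper": 1.8},{"offset": [-13,27,-9],"rot": [0,0,0],"gripper": 1.8},{"offset": [-15,31,-9],"rot": [0,0,0],"gripper": 1.8},{"offset": [-16,34,-9],"rot": [0,0,0],"gripper": 1.8}]}}

```text
time_s: 9.75
eef_pos: [493.3, -262.6, 181.5]
ee_rot: [0.0, 0.997, 0.073, 0.0]
force: [0.7, -0.5, -1.0]
grip_width: 0.269
grip_force: 39.4
```

Call:
{"name": "step_arm", "arguments": {"plan": [{"offset": [-2,4,0],"rot": [0,0,0],"gripper": 1.8},{"offset": [-3.8,7.8,0],"rot": [0,0,0],"gripper": 1.8},{"offset": [-3.8,7.8,0],"rot": [0,0,0],"gripper": 1.8},{"offset": [-3.8,7.8,0],"rot": [0,0,0],"gripper": 1.8}]}}

```text
time_s: 10.15
eef_pos: [468.0, -343.4, 181.0]
ee_rot: [-0.0, 0.997, 0.073, 0.0]
force: [0.7, 0.6, 0.1]
grip_width: 0.273
grip_force: 39.4
```

Call:
{"name": "step_arm", "arguments": {"plan": [{"offset": [0,0,4],"rot": [0,0,0],"gripper": 1.8},{"offset": [0,0,7.5],"rot": [0,0,0],"gripper": 1.8},{"offset": [0,0,9],"rot": [0,0,0],"gripper": 1.8},{"offset": [0,0,9.5],"rot": [0,0,0],"gripper": 1.8},{"offset": [0,0,9.5],"rot": [0,0,0],"gripper": 1.8},{"offset": [0,0,9.5],"rot": [0,0,0],"gripper": 5},{"offset": [0,0,9.5],"rot": [0,0,0],"gripper": 5},{"offset": [0,0,9.5],"rot": [0,0,0],"gripper": 5},{"offset": [0,0,9.5],"rot": [0,0,0],"gripper": 5},{"offset": [0,0,5],"rot": [0,0,0],"gripper": 5},{"offset": [0,0,0],"rot": [0,0,0],"gripper": 5},{"offset": [0,0,-5],"rot": [0,0,0],"gripper": 5}]}}

```text
time_s: 11.35
eef_pos: [468.1, -342.8, 232.7]
ee_rot: [-0.0, 0.997, 0.074, -0.0]
force: [1.0, -1.4, -0.7]
grip_width: 0.58
grip_force: 0.0
```

Call:
{"name": "step_arm", "arguments": {"plan": [{"offset": [7,-35,-3],"rot": [0,0,0],"gripper": 5},{"offset": [7,-35,-3],"rot": [0,0,0],"gripper": 5},{"offset": [7,-35,-3],"rot": [0,0,0],"gripper": 5},{"offset": [7,-35,-3],"rot": [0,0,0],"gripper": 5},{"offset": [7,-35,-3],"rot": [0,0,0],"gripper": 5},{"offset": [7,-35,-3],"rot": [0,0,0],"gripper": 5},{"offset": [14,-70.7,-3],"rot": [0,0,-8],"gripper": 5},{"offset": [14,-70.7,-3],"rot": [0,0,-16],"gripper": 5},{"offset": [14,-70.7,-3],"rot": [0,0,-24],"gripper": 5},{"offset": [14,-70.7,-3],"rot": [0,0,-34],"gripper": 5},{"offset": [14,-70.7,-3],"rot": [0,0,-34],"gripper": 5},{"offset": [14,-70.7,-3],"rot": [0,0,-34],"gripper": 5}]}}

```text
time_s: 12.55
eef_pos: [496.9, 257.4, 259.8]
ee_rot: [0.0, 0.932, 0.362, 0.0]
force: [1.2, -0.3, -0.3]
grip_width: 0.586
grip_force: 0.0
```

```bash
python3 - <<'E'
from meas import *
c=cam('wrist'); s=sense(); print(s['eef_pos'],s['ee_rot'],s['joints'].round(2))
blobs(cam('side')); pickle.dump(c,open('w3.pkl','wb'))
P=cloud(c); hsv=cv2.cvtColor(c['color'],cv2.COLOR_RGB2HSV)
m=(cv2.inRange(hsv,(5,150,80),(18,255,255))>0)&(P[...,1]>250)
t=P[m&(P[...,2]>112)]; print('post', len(t), t.min(0).round(1),t.max(0).round(1),np.median(t,axis=0).round(1))
t=P[(P[...,2]>55)&(P[...,2]<63)&(P[...,1]>200)&(P[...,1]<480)&(P[...,0]<650)&(P[...,0]>300)]
if len(t): print('box',cv2.minAreaRect(t[:,:2].astype(np.float32)))
save(c,'pics/w3.png')
E
```

```text
[496.14178885 263.28314125 259.73114051] [-0.00125241  0.93132439  0.36418733  0.00095298] [0.28 0.43 1.45 0.   1.26 1.1 ]
[307. 234.] 343 base c [528.   10.4] size [23.3 55.4] yaw 15.0 ztop med 30.8 xr [499. 552.] arm [513.  29.  68.]
[303. 259.] 167 base c [517.5  85.7] size [19.7 41.5] yaw -18.8 ztop med 30.8 xr [448. 533.] arm [491. 135. 104.]
post 416 [496.1 368.9 112.1] [511.  384.1 121.8] [503.8 375.8 119.4]
box ((459.05596923828125, 336.48077392578125), (149.94813537597656, 149.71417236328125), 7.941303730010986)
```

View pics/w3.png

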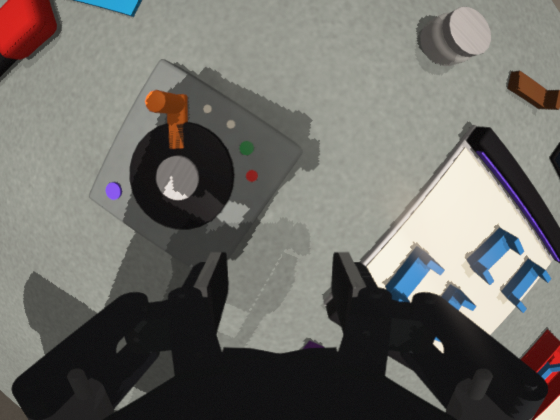

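The dial is at (182,175) with its orange post top at (157,100), and the measured post position matches the prediction (503.6,376.5). Moving above it and checking the tray.

Call:
{"name": "step_arm", "arguments": {"plan": [{"offset": [4,-3.9,0],"rot": [0,0,0],"gripper": 5},{"offset": [8.2,-7.8,0],"rot": [0,0,0],"gripper": 5},{"offset": [8.2,-7.8,0],"rot": [0,0,0],"gripper": 5},{"offset": [8.2,-7.8,0],"rot": [0,0,0],"gripper": 5},{"offset": [8.2,-7.8,0],"rot": [0,0,0],"gripper": 5}]}}

```text
time_s: 13.15
eef_pos: [505.3, 367.1, 259.3]
ee_rot: [0.0, 0.932, 0.362, -0.0]
force: [0.4, -0.3, -0.3]
grip_width: 0.589
grip_force: 0.0
```

```bash
python3 - <<'E'
from meas import *
s=sense(); print(s['eef_pos'],s['ee_rot'],s['joints'].round(2))
q=s['ee_rot']; M=R.from_quat([q[1],q[2],q[3],q[0]]).as_matrix()
print('tool delta to post', (M.T@(np.array([503.6,376.5,158])-s['eef_pos'])).round(1))
c=cam('scene'); blobs(c,60); save(c,'pics/s4.png')
E
```

```text
[505.25652136 367.11337109 259.33191316] [ 2.13888943e-04  9.32251803e-01  3.61809967e-01 -2.78906448e-04] [ 0.44  0.57  1.24 -0.    1.34  1.27]
tool delta to post [  5.2  -8.1 101.3]
[149. 180.] 447 base c [ 538.4 -329.6] size [ 20.2 160.8] yaw 6.6 ztop med 30.7 xr [457. 617.] arm [ 494. -335.   44.]
[278. 202.] 176 base c [520.8   9. ] size [19.6 31.5] yaw 15.9 ztop med 28.4 xr [469. 560.] arm [527.  10.  49.]
[309. 212.] 223 base c [533.1  89.7] size [19.4 55.2] yaw 13.2 ztop med 28.7 xr [464. 561.] arm [534.  90.  48.]
[236. 237.] 211 base c [636.8 -59.1] size [21.  56.5] yaw 5.1 ztop med 28.4 xr [610. 664.] arm [660. -57.  48.]
[273. 239.] 211 base c [623.5  24.5] size [22.7 54.9] yaw -4.4 ztop med 28.7 xr [597. 651.] arm [648.  23.  49.]
```

View pics/s4.png

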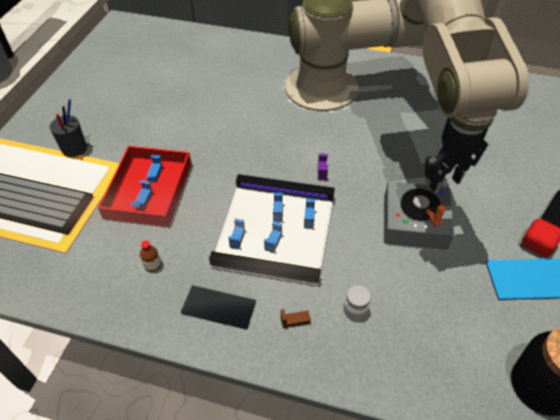

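Both faulty cradles are in the tray, at (154,168) and (144,195), and the four sound ones are undisturbed. Now I'll grip the post.

Call:
{"name": "step_arm", "arguments": {"plan": [{"offset": [0.5,-0.8,0],"rot": [0,0,0],"gripper": 5},{"offset": [0.5,-0.8,4],"rot": [0,0,0],"gripper": 5},{"offset": [0.5,-0.8,8],"rot": [0,0,0],"gripper": 5},{"offset": [0.5,-0.8,10],"rot": [0,0,0],"gripper": 5},{"offset": [0.5,-0.8,10],"rot": [0,0,0],"gripper": 5},{"offset": [0.5,-0.8,10],"rot": [0,0,0],"gripper": 1},{"offset": [0.5,-0.8,10],"rot": [0,0,0],"gripper": 1},{"offset": [0.5,-0.8,10],"rot": [0,0,0],"gripper": 1},{"offset": [0.5,-0.8,10],"rot": [0,0,0],"gripper": 1},{"offset": [0.5,-0.8,10],"rot": [0,0,0],"gripper": 1},{"offset": [0.5,-0.8,10],"rot": [0,0,0],"gripper": 1},{"offset": [0.5,-0.8,10],"rot": [0,0,0],"gripper": 1}], "squeeze": 35}}

```text
time_s: 14.4
eef_pos: [504.3, 377.5, 161.4]
ee_rot: [0.0, 0.932, 0.362, 0.002]
force: [2.1, -1.8, 6.5]
grip_width: 0.176
grip_force: 34.2
```

```bash
cat > arc.py <<'E'
from h import *
def arc(tgt):
    s=sense(); q=s['ee_rot']; M=R.from_quat([q[1],q[2],q[3],q[0]]).as_matrix(); p=s['eef_pos']; A=np.array([459.2,336.4])
    v=p[:2]-A; a=np.arctan2(v[1],v[0]); yaw=np.arctan2(M[1,0],M[0,0]); print('pos',p.round(1),'r',np.hypot(*v).round(1),'ang',a.round(3),'dial',round(.6+.139-a,3),'yaw',yaw.round(3),'F',s['force'].round(1),'w',s['grip_width'],'gf',s['grip_force'],'q6',s['joints'][5].round(2))
    for d in tgt:
        b=.739-d; w=np.array([*(A+60*np.array([np.cos(b),np.sin(b)])),p[2]])
        print(d,'off cm',(M.T@(w-p)/10).round(2),'rotz deg',np.degrees(yaw-b).round(1))
E
python3 -c "
from arc import *; arc([0,.15,.3,.45,.6,.75,.9,1.05,1.2])"
```

```text
pos [504.3 377.5 161.4] r 61.0 ang 0.739 dial 0.0 yaw 0.741 F [ 2.1 -1.8  6.5] w 0.1761960665856782 gf 34.20376181602478 q6 1.29
0 off cm [-0.1 -0.  -0. ] rotz deg 0.1
0.15 off cm [-0.17  0.9   0.  ] rotz deg 8.7
0.3 off cm [-0.37  1.77  0.  ] rotz deg 17.3
0.45 off cm [-0.7   2.61  0.  ] rotz deg 25.9
0.6 off cm [-1.15  3.38  0.  ] rotz deg 34.5
0.75 off cm [-1.71  4.09  0.  ] rotz deg 43.1
0.9 off cm [-2.38  4.69 -0.  ] rotz deg 51.7
1.05 off cm [-3.12  5.2  -0.  ] rotz deg 60.3
1.2 off cm [-3.93  5.58 -0.  ] rotz deg 68.9
```

Gripped squarely on the post, so I'll follow the arc to about 0.9 first.

Call:
{"name": "step_arm", "arguments": {"plan": [{"offset": [-0.1,0.45,0],"rot": [0,0,4.3],"gripper": 1},{"offset": [-0.15,0.9,0],"rot": [0,0,8.6],"gripper": 1},{"offset": [-0.25,1.35,0],"rot": [0,0,12.9],"gripper": 1},{"offset": [-0.37,1.77,0],"rot": [0,0,17.2],"gripper": 1},{"offset": [-0.7,2.61,0],"rot": [0,0,25.8],"gripper": 1},{"offset": [-0.9,3,0],"rot": [0,0,30],"gripper": 1},{"offset": [-1.15,3.38,0],"rot": [0,0,34.4],"gripper": 1},{"offset": [-1.7,4.09,0],"rot": [0,0,43],"gripper": 1},{"offset": [-2.05,4.4,0],"rot": [0,0,47.3],"gripper": 1},{"offset": [-2.38,4.7,0],"rot": [0,0,51.6],"gripper": 1},{"offset": [-2.38,4.7,0],"rot": [0,0,51.6],"gripper": 1},{"offset": [-2.38,4.7,0],"rot": [0,0,51.6],"gripper": 1}]}}

```text
time_s: 15.6
eef_pos: [519.2, 327.2, 161.5]
ee_rot: [-0.002, 0.997, -0.08, 0.003]
force: [6.0, 1.8, 3.9]
grip_width: 0.171
grip_force: 34.2
```

```bash
python3 -c "
from arc import *; arc([1.0,1.1,1.2])"
```

```text
pos [519.2 327.2 161.5] r 60.7 ang -0.153 dial 0.892 yaw -0.16 F [6.  1.8 3.9] w 0.1709802337892063 gf 34.220430850982666 q6 2.1
1.0 off cm [-0.1   0.65 -0.  ] rotz deg 5.8
1.1 off cm [-0.2   1.24 -0.01] rotz deg 11.5
1.2 off cm [-0.34  1.82 -0.01] rotz deg 17.2
```

Call:
{"name": "step_arm", "arguments": {"plan": [{"offset": [-0.1,0.35,0],"rot": [0,0,3],"gripper": 1},{"offset": [-0.1,0.65,0],"rot": [0,0,5.8],"gripper": 1},{"offset": [-0.15,0.95,0],"rot": [0,0,8.7],"gripper": 1},{"offset": [-0.2,1.24,0],"rot": [0,0,11.5],"gripper": 1},{"offset": [-0.25,1.5,0],"rot": [0,0,14.3],"gripper": 1},{"offset": [-0.34,1.82,0],"rot": [0,0,17.2],"gripper": 1},{"offset": [-0.34,1.82,0],"rot": [0,0,17.2],"gripper": 1},{"offset": [-0.34,1.82,0],"rot": [0,0,17.2],"gripper": 1},{"offset": [-0.34,1.82,0],"rot": [0,0,17.2],"gripper": 1},{"offset": [-0.34,1.82,0],"rot": [0,0,17.2],"gripper": 1},{"offset": [-0.34,1.82,0],"rot": [0,0,17.2],"gripper": 1},{"offset": [-0.34,1.82,0],"rot": [0,0,17.2],"gripper": 1}]}}

```text
time_s: 16.8
eef_pos: [513.6, 309.4, 161.6]
ee_rot: [-0.002, 0.974, -0.228, 0.004]
force: [9.8, 1.1, 3.3]
grip_width: 0.175
grip_force: 34.3
```

```bash
python3 - <<'E'
from arc import *
arc([1.2])
for n in ('side','wrist'):
    c=cam(n); P=cloud(c); hsv=cv2.cvtColor(c['color'],cv2.COLOR_RGB2HSV)
    m=(cv2.inRange(hsv,(5,150,60),(18,255,255))>0)&(P[...,1]>250)&(P[...,1]<450)
    for a,b in ((66,84),(84,130)):
        t=P[m&(P[...,2]>a)&(P[...,2]<b)]
        if len(t): v=np.median(t,axis=0)[:2]-[459.2,336.4]; print(n,a,len(t),np.median(t,axis=0).round(1),'ang',np.arctan2(v[1],v[0]).round(3),'dial',(.739-np.arctan2(v[1],v[0])).round(2))
arc([1.2])
c=cam('side'); cv2.imwrite('pics/s5.png',cv2.resize(c['color'][150:400,150:420],None,fx=2.4,fy=2.4)[:,:,::-1])
E
```

```text
pos [513.6 309.4 161.6] r 60.7 ang -0.461 dial 1.2 yaw -0.46 F [9.8 1.1 3.3] w 0.17533432712456867 gf 34.30899739265442 q6 2.38
1.2 off cm [-0.07  0.   -0.  ] rotz deg 0.0
side 66 97 [504.6 318.2  75.9] ang -0.381 dial 1.12
side 84 96 [508.6 312.4 109.8] ang -0.452 dial 1.19
wrist 66 445 [519.3 307.   74.6] ang -0.455 dial 1.19
wrist 84 2074 [516.9 308.4 117.4] ang -0.452 dial 1.19
pos [513.5 309.4 161.6] r 60.7 ang -0.461 dial 1.2 yaw -0.46 F [9.3 0.2 2.7] w 0.1708987822935375 gf 34.30897057056427 q6 2.38
1.2 off cm [-0.07  0.   -0.  ] rotz deg 0.0
```

View pics/s5.png

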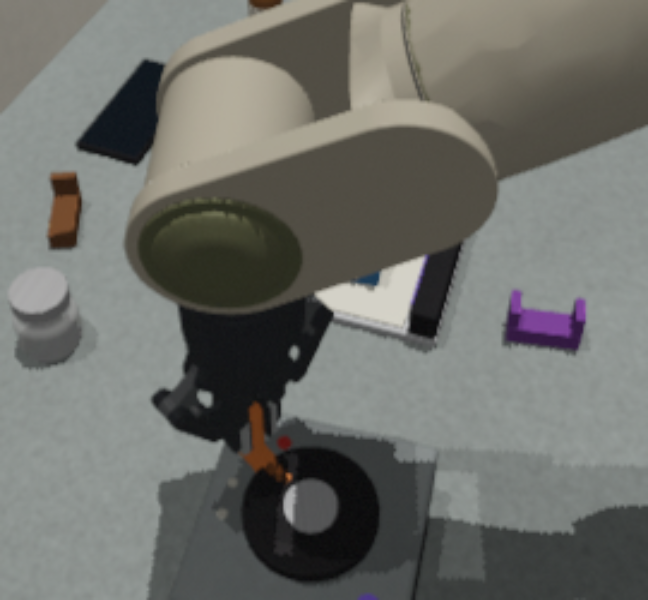

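The post, at crop (258,430), is held over the green dot. Two white dots are uncovered on one side and the red dot on the other, and the measured dial angle is about 1.19. Handing in.

```bash
python3 -c "
from rig import *; print(finish_job())"
```

```text
the job is handed in; nothing more can be done
None
```

Job handed in, verdict not shown: both faulty cradles are in the scrap tray, the four sound cradles looked undisturbed when last checked before the dial turn, and the dial is held at the green third click (measured about 1.19–1.20 rad).

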